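# Close the display chest on the shop table

### The arm

A 6-joint arm with a two-finger parallel gripper is mounted at the origin on the work surface. World frame = base frame: x ahead of the robot, y to its left, z up, the work surface at z = 0. Lengths are in mm, angles in rad, forces in N, time in s.
With the tool pointing down it reaches from about 350 to 775 mm from the base axis. Payload 7.3 kg.
Tool frame: the origin (TCP) lies midway between the tips of the shut fingers; the grasp point (between the pads) lies 19 mm behind it (bot.tcp_to_grasp is the distance from the TCP to the grasp point, in mm); z points along the fingers, y is the line along which they close (so a half turn about z gives the same grasp; the last joint's range is limited). The gripper opens to 92 mm and grips with 3 to 60 N. Pads are 19 mm wide; open, the fingers measure 130 mm over their backs; the gripper's body (75 mm by 190 mm) begins 47 mm behind the grasp point.
Start: joints at [1.156, 0.342, 1.524, -0, 1.275, -0.146], TCP at [139.411, 506.171, 226.741] pointing down, gripper open.
Joint ranges: [-2.53, 2.53], [-0.77, 2.02], [0.04, 2.7], [-1, 4.14], [0.28, 2.66], [-3.11, 3.11]. Speed limits (rad/s): [2.57, 2.57, 3.14, 3.14, 3.14, 3.14].

### API

Orientations are given as [roll, pitch, yaw] about the fixed x, y, z axes, in that order (R = Rz(yaw) Ry(pitch) Rx(roll)).
In Python, from plant import bot, viewer gives the robot as it stands. The module is installed in compiled form; this text tells all that it offers.
- The arm moves only by the shell command python3 -m handwheel 'ROWS'. ROWS is text: rows parted by semicolons, each of 7 numbers parted by spaces: the shift along the tool's x, y, z scaled (see below), then the turn, a rotation vector about the tool's x, y, z scaled (see below), then the opening, from -1 (shut) to 1 (fully open), so that 0 is half open. In form: tx ty tz rx ry rz gripper; .... A call has 1 to 8 rows; each row is the pose to reach, as a shift and turn from the pose commanded when the call began, along the tool's axes at that moment, turning the shorter way round; what a row does not reach only later rows make up. The controller multiplies each number of a shift by 10 cm and each number of a turn by pi rad. A row lasts 1/12 s, in which the tool goes at most 41.7 mm and 7.16 degrees, less where a joint would pass 70% of its speed; a pose out of reach is approached as far as the arm can. A call with a number of a shift or a turn outside -1 to 1 is refused whole. A call with a gripper value outside its range is refused whole. The fingers move at their own pace and stop on an object; the grip force is fixed at half the most. Time passes only in rows, so rows that repeat a pose let the fingers close. It gives the time, the measured TCP pose, the force, the opening and the grip force at its end, in the units of the state.
- bot.get_obs(): the state, without advancing time (a new reading comes with each control period).
- viewer.capture(name): name is "side" or "top"; returns a dict with "frame" (420x560x3 uint8, red, green, blue), "fov_y" (degrees; the focal length in pixels is half the picture's height over the tangent of half this angle, whatever the lens; pixels are square), "cx", "cy" (the principal point, pixels), "T" (4x4, takes a point from camera to world coordinates). Camera axes: x right, y down, z forward; pixel columns grow to the right and rows downward; lengths in mm; the calibration is good to about 2 mm. A picture is of the moment at which its call begins. There is no depth.
- bot.close_job(): hands the job in; it is judged then, once.
Trained networks look in a picture, given as the dict that the camera call returned (one of the last four; its "shot" number tells which), for a name from the list of things; names that differ only in an ending like _2 or _b are one class to them, and where a whole thing is asked for, a point or a joint stands for the part that bears it (a point fixed in the world has none). Each returns a list of dicts, best first, with "score" (0 to 1); they miss things now and then, are a little off and sometimes report something else, mostly with a low value. They report only what shows in the picture. A call takes as long as a camera call.
- viewer.recognise(target, picture): "centre" ([column, row] in pixels, amid what is visible of it).
- viewer.cut_out(target, picture): "pixels" (420x560 bool, what is visible of it) and "centre" ([column, row] in pixels, amid what is visible of it).
The state is a dict: "time": time; "joint_positions": joint angles; "dq": joint speeds; "tau": joint torques, N m; "tool_pos": TCP position; "tcp_rot": TCP orientation; "contact_force": force on the tool from outside, world axes, zero at the start; "moment": the same for the moment, N m; "grip_width": finger opening in mm; "finger_force": force on a finger pad.
Only numpy, scipy, OpenCV 4.12 (cv2) and the standard library are available. Lean on these libraries where they do the work, as an engineer would, in place of code of your own. Each camera call takes 0.05 s, during which the arm holds its last target. There are 200 camera calls.

### The job

The shop is closing: push the leaning lid of the wooden display chest over past upright and let it swing down by its own weight, without throwing it, slamming it or riding it down. It will come to rest a little proud on its tight friction catch; let it settle there, then press the front of the lid down, slowly, until it bears firmly on its rubber buffers, hold it so for a moment without forcing it, and take the hand away. Leave the crock, the pumpkin, the journals and the flask where they stand.

Things in the scene. Friction and masses are not known exactly. Their poses are not given: they have to be found in the camera images.
- chest: Dark wooden chest with iron straps, fixed: 180 mm deep (its x), 260 wide (y), 100 high to the rim. Origin at the centre of its underside. Its x axis points from the front (opening) side to the back (hinge) side; z up. Roughly sideways to the robot, hinge side to the robot's left. More than 20 N of push on the lid or chest damages them.
- lid_hinge (a point): The lid's hinge axis at mid-width, at the chest's back rim: 90 mm behind its centre, 100 mm above the table. The axis runs along the chest's y; axes as the chest's. The hinge is stiff: the lid stays where left near upright; only 0.25 to 0.6 rad past upright (joint 1.32 to 0.97) does its weight beat the friction, and it then sinks in about two seconds.
- lid (a joint): Lid angle, rad: 0 flat on the rim, 1.57 upright, 2.05 leaning back on its stop. A flat board 270 mm wide, 12 thick, reaching 186 mm from the hinge axis, which lies in its underside; 0.25 to 0.47 kg. Not to be touched from 0.75 down to 0.15. It first comes to rest at about 0.11 to 0.12 on the catch; shut on its buffers it reads 0.01 to 0.067, differently each time.
- lid_edge (a point): Middle of the lid's free (front) edge on its outer (upper) face, 186 mm from the hinge. Shut, it is 114 to 125 mm up: two rubber buffers on the front rim, 174 mm from the hinge, stand 2.5 to 11.5 mm proud (not measured, find by feel) and give about 1 mm per 13 N. The lid is seated by bearing down on its front with 12 to 18 N for half a second. x runs from edge to hinge, z out of the outer face.
- catch_place (a point): Where the friction catch passes the rim: at mid-width just inside the front wall, 162 mm from the hinge, 100 mm up. A flat steel post that stands 18 to 20 mm above the rim and holds the lid proud. Pressing the lid over it, it slides down under 2 to 5 N and stays down, with no spring-back, until the lid meets the buffers and the force rises.
- crock: White stoneware crock, 84 mm across, 100 mm high, loose, beside the chest; origin at the centre of its underside. Leave alone.
- pumpkin: White ceramic pumpkin, 100 mm across, 75 mm high, loose; origin at the centre of its underside. Leave alone.
- journals: Stack of three journals, 130 x 170 x 42 mm, loose, in front of the chest; origin at the centre of its underside. Leave alone.
- flask: Green glass flask with a cork, 66 mm across, 170 mm high, loose, behind the chest; origin at the centre of its underside. Leave alone.

How it is judged (in metres and radians):
On the way, in this order (a step that is already met when the one before it is completed fails the run):
1. the lid has been brought past upright (value of joint lid below 1.5 rad), for 0.05 s.
2. the lid has swung down by itself and rests untouched, proud on its catch (value of joint lid between 0.09 and 0.15 rad and velocity of joint lid above -0.05 rad/s and contact force between each of the fingers, the arm and lid below 0.3 N), for 0.2 s.
3. the lid is pressed down on its buffers and borne on firmly (value of joint lid below 0.075 rad and contact force between the fingers and lid above 10.5 N), for 0.2 s.
At the end, for the whole second after the job is handed in: The lid rests shut on its buffers (below 0.075 rad), at rest and untouched (value of joint lid below 0.075 rad and velocity of joint lid between -0.03 and 0.03 rad/s and contact force between each of the fingers, the arm and lid below 0.3 N).
It fails at once if more than 20 N on the lid or the chest (contact force between any of the fingers, the arm and chest above 20 N).
It fails at once if the lid is ridden down: touched between 0.75 and 0.15 rad (value of joint lid between 0.15 and 0.75 rad and contact force between any of the fingers, the arm and lid above 0.5 N).
It fails at once if the lid is thrown or slammed (faster than 3.5 rad/s) (velocity of joint lid below -3.5 rad/s).
It fails at once if a bystander is moved by more than 15 mm or tipped (distance of any of crock, pumpkin, journals, flask from where it was at the start of the episode above 0.015 m or angle between any of crock, pumpkin, journals, flask's own z axis and vertical above 0.2 rad).
It also fails if it takes over 67 s, if anything falls off the work surface, if the arm or the gripper's body presses on something with over 40 N, if the wrist force passes 120 N, or if a joint passes its speed limit or range.

## Working session

There is one attempt and no reset: what is moved stays moved. The work goes in short steps, Python scripts to look and compute and a shell command to move; the robot and the scene stay as the last step left them, time stands still between calls to the robot, and variables do not carry over. Pictures are saved under pics/ and viewed, at most 10 in all, crops included, and the job is handed in when it is done.

```bash
mkdir -p pics
cat > h.py <<'E'
import numpy as np, cv2
from plant import bot, viewer
def ray(p,uv):
    f=p["frame"].shape[0]/2/np.tan(np.radians(p["fov_y"])/2)
    d=np.array([(uv[0]-p["cx"])/f,(uv[1]-p["cy"])/f,1.]); T=np.array(p["T"])
    return T[:3,3],T[:3,:3]@d
def onz(p,uv,z):
    o,d=ray(p,uv); return o+d*(z-o[2])/d[2]
def proj(p,X):
    T=np.array(p["T"]); c=T[:3,:3].T@(np.array(X)-T[:3,3]); f=p["frame"].shape[0]/2/np.tan(np.radians(p["fov_y"])/2)
    return np.array([p["cx"]+f*c[0]/c[2],p["cy"]+f*c[1]/c[2]])
def tri(p,a,q,b):
    o,d=ray(p,a);o2,e=ray(q,b); A=np.stack([d,-e],1); s=np.linalg.lstsq(A,o2-o,rcond=None)[0]
    return (o+d*s[0]+o2+e*s[1])/2, np.linalg.norm(o+d*s[0]-o2-e*s[1])
E
python3 - <<'E'
from h import *
np.set_printoptions(precision=1,suppress=True)
P={}
for n in("side","top"):
    p=P[n]=viewer.capture(n); cv2.imwrite(f"pics/{n}0.png",p["frame"][:,:,::-1]); print(n,p["fov_y"],np.array(p["T"]))
for t in["chest","lid_hinge","lid","lid_edge","catch_place","crock","pumpkin","journals","flask"]:
    for n in P:
        r=viewer.recognise(t,P[n]); print(t,n,[(np.array(x["centre"]),round(x["score"],2)) for x in r[:2]])
o=bot.get_obs(); print(o)
E
```

```text
side 42.950852777805665 [[   0.9   -0.2    0.2  343. ]
 [  -0.3   -0.7    0.7 -773.7]
 [  -0.    -0.7   -0.7  919.8]
 [   0.     0.     0.     1. ]]
top 49.1306283059217 [[   0.    -1.     0.1  500.2]
 [  -1.    -0.    -0.    36.7]
 [   0.    -0.1   -1.  1196. ]
 [   0.     0.     0.     1. ]]
chest side [(array([206.6, 207.4]), 0.93)]
chest top [(array([243.4, 267. ]), 0.7)]
lid_hinge side [(array([205.3, 207.1]), 0.81)]
lid_hinge top [(array([244.2, 265.1]), 0.59)]
lid side [(array([192.1, 159.9]), 0.56)]
lid top [(array([206. , 266.8]), 0.86)]
lid_edge side [(array([192.3, 160. ]), 0.65)]
lid_edge top [(array([208.3, 264.6]), 0.79), (array([252.4, 178.6]), 0.48)]
catch_place side [(array([205.4, 207.4]), 0.89)]
catch_place top [(array([374.4, 248.2]), 0.67)]
crock side [(array([296.4, 211.1]), 0.72)]
crock top [(array([252.1, 179.1]), 0.62)]
pumpkin side [(array([328.9, 289.1]), 0.66)]
pumpkin top [(array([339.3, 183.2]), 0.75)]
journals side [(array([270.6, 349.4]), 0.92), (array([190.6, 161.6]), 0.36)]
journals top [(array([375.4, 252.3]), 0.63)]
flask side []
flask top [(array([131.6, 225.2]), 0.92)]
{'time': 1.0, 'joint_positions': array([ 1.2,  0.3,  1.5,  0. ,  1.3, -0.1]), 'dq': array([ 0., -0., -0., -0., -0.,  0.]), 'tau': array([  0. , -43.1, -24.4,   0.1,   0. ,  -0. ]), 'tool_pos': array([139.4, 506.2, 226.8]), 'tcp_rot': array([3.1, 0. , 2.9]), 'contact_force': array([-0.7,  0.1,  0.3]), 'moment': array([-0. ,  0.1, -0. ]), 'finger_force': 0.0, 'grip_width': 91.88954234376466}
```

View pics/side0.png

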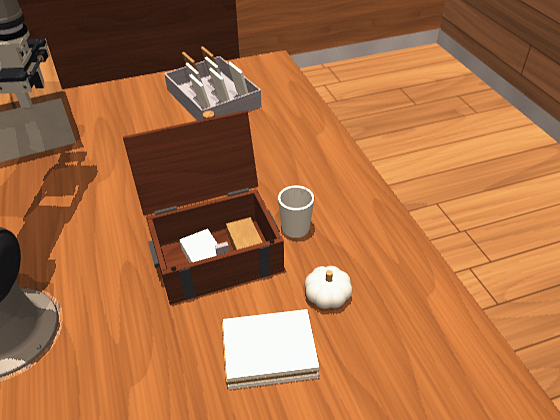

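View pics/top0.png

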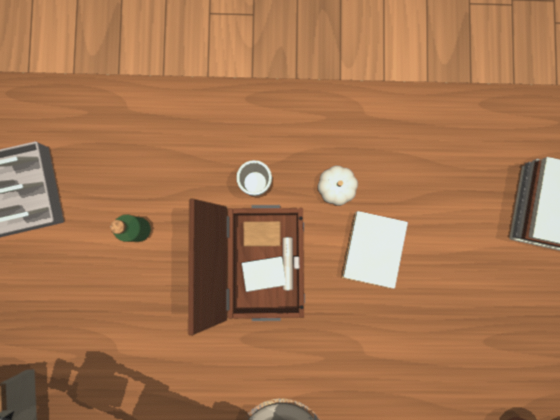

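The side view shows the lid leaning back, with its free edge running (127,136)–(248,113) and the chest rim corners at about (163,272), (283,243) and (258,192). In the top view the rim runs (231,209)–(302,317), the lid's free edge is at column ~192, and the flask is at (125,228).

Run:
```python
from h import *
from scipy.optimize import least_squares
np.set_printoptions(precision=1,suppress=True)
S=viewer.capture("side");T=viewer.capture("top")
def C(v,l,w):  # local -> world
    c,s=np.cos(v[2]),np.sin(v[2]); return [v[0]+c*l-s*w,v[1]+s*l+c*w]
def lid(v,th,w): return [*C(v,90-186*np.cos(th),w),100+186*np.sin(th)]
th=2.05
obs=[(T,(231,209),lambda v:[*C(v,90,130),100]),(T,(303,208),lambda v:[*C(v,-90,130),100]),(T,(303,317),lambda v:[*C(v,-90,-130),100]),(T,(230,317),lambda v:[*C(v,90,-130),100])]
obs+=[(S,(163,272),lambda v:[*C(v,-90,-130),100]),(S,(283,243),lambda v:[*C(v,-90,130),100])]
for sg in(1,-1):
  fs=[(p,u,(lambda f:(lambda v:f(v)))(f)) for p,u,f in obs]
  def res(v):
    r=[]
    for i,(p,u,f) in enumerate(obs):
      X=np.array(f(v)) if sg==1 else None
      if sg==-1:
        l=90 if i in(0,3) else -90; w=130 if i in(0,1,5) else -130
        X=np.array([*C(v,l,-w),100.])
      r+=list(proj(p,X)-u)
    return r
  q=least_squares(res,[400,50,1.57*1]); print(sg,q.x,q.cost,np.array(q.fun))
  if q.cost<200: v=q.x
print("edge ends",[ (lid(v,2.05,w),proj(T,lid(v,2.05,w)),proj(S,lid(v,2.05,w))) for w in(-135,0,135)])
for n,z in(("crock",100),("pumpkin",40),("journals",42),("flask",150)):
  r=viewer.cut_out(n,T)[0]; print(n,onz(T,r["centre"],z))
print("flask cork", onz(T,(117,227),170))
print(bot.get_obs()["tcp_rot"])
```

```text
1 [466.3  -1.2   4.7] 13743.693713301614 [ 93.3  -1.1 -53.7  -3.8 -59.4  -2.7  89.9   0.6 -11.  -45.9 -16.3 -42. ]
-1 [462.8  41.1   1.6] 15.72551095395588 [-1.8 -2.1  1.5 -0.6  1.4  0.4 -2.2  0.3 -1.9  2.8  0.8 -1.4]
edge ends [([np.float64(595.9007570505821), np.float64(218.24136720977012), np.float64(265.04940056580784)], array([179.8, 197.2]), array([244.5, 108.5])), ([np.float64(460.90820669976785), np.float64(216.8231465700719), np.float64(265.04940056580784)], array([178.4, 264.3]), array([184.9, 120.8])), ([np.float64(325.9156563489536), np.float64(215.4049259303737), np.float64(265.04940056580784)], array([177. , 332.8]), array([122.1, 133.8]))]
crock [657.4  73.8 100. ]
pumpkin [ 665.9 -137.7   40. ]
journals [ 497.7 -239.7   42. ]
flask [540.3 346.3 150. ]
flask cork [537. 373. 170.]
[3.1 0.  2.9]
```

```bash
cat >> h.py <<'E'
from scipy.spatial.transform import Rotation as Ro
def go(*targets):
    o=bot.get_obs(); R=Ro.from_euler("xyz",o["tcp_rot"]).as_matrix(); print("t",round(o["time"],2),"pos",o["tool_pos"].round(1),"rot",o["tcp_rot"].round(3),"F",o["contact_force"].round(1))
    for t in targets: print(t,(R.T@(np.array(t)-o["tool_pos"])/100).round(3))
E
python3 - <<'E'
from h import *
go((200,440,260),(440,275,240),(440,240,240)); R=Ro.from_euler("xyz",bot.get_obs()["tcp_rot"]).as_matrix(); print(R.round(4)); print("per -y 100:",(R.T@[0,-1,0]).round(3))
E
```

```text
t 1.3 pos [139.4 506.2 226.7] rot [3.142 0.    2.873] F [-0.3  0.6 -0.4]
(200, 440, 260) [-0.76  -0.477 -0.333]
(440, 275, 240) [-3.512 -1.431 -0.133]
(440, 240, 240) [-3.605 -1.768 -0.133]
[[-9.641e-01  2.655e-01  0.000e+00]
 [ 2.655e-01  9.641e-01  1.000e-04]
 [-0.000e+00  1.000e-04 -1.000e+00]]
per -y 100: [-0.266 -0.964 -0.   ]
```

```bash
for i in 1; do
python3 -m handwheel '-0.3 -0.12 -0.05 0 0 0 -1; -0.6 -0.24 -0.1 0 0 0 -1; -0.9 -0.36 -0.13 0 0 0 -1'
python3 -m handwheel '-0.3 -0.12 0 0 0 0 -1; -0.6 -0.24 0 0 0 0 -1; -0.9 -0.36 0 0 0 0 -1'
python3 -m handwheel '-0.3 -0.12 0 0 0 0 -1; -0.6 -0.24 0 0 0 0 -1; -0.9 -0.36 0 0 0 0 -1'
python3 -m handwheel '-0.3 -0.12 0 0 0 0 -1; -0.6 -0.24 0 0 0 0 -1; -0.8 -0.35 0 0 0 0 -1; -0.8 -0.35 0 0 0 0 -1'
done
python3 - <<'E'
from h import *
p=viewer.capture("side"); q=viewer.capture("top")
cv2.imwrite("pics/a.png",np.hstack([p["frame"][60:360,60:430],q["frame"][120:420,60:430]])[:,:,::-1])
go((440,240,240))
E
```

```text
time: 1.55
tool_pos: [217.1, 447.1, 240.1]
tcp_rot: [3.141, 0.0, 2.875]
contact_force: [0.4, 0.8, 0.4]
grip_width: 76.3
finger_force: 0.0
time: 1.8
tool_pos: [294.9, 387.9, 239.9]
tcp_rot: [3.141, 0.0, 2.873]
contact_force: [-0.0, 0.5, 0.1]
grip_width: 56.8
finger_force: 0.0
time: 2.05
tool_pos: [372.2, 329.2, 239.9]
tcp_rot: [3.141, 0.0, 2.873]
contact_force: [1.0, 0.3, -0.2]
grip_width: 36.6
finger_force: 0.0
time: 2.38
tool_pos: [441.9, 272.6, 239.5]
tcp_rot: [-3.141, 0.001, 2.869]
contact_force: [-0.3, 1.0, 0.1]
grip_width: 9.6
finger_force: 0.0
t 2.48 pos [439.1 274.9 239.5] rot [-3.142e+00 -1.000e-03  2.871e+00] F [ 0.1  1.2 -0.1]
(440, 240, 240) [-0.102 -0.334 -0.005]
```

View pics/a.png

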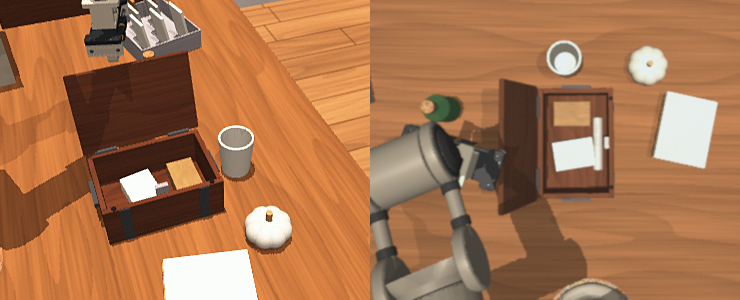

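Arm is just behind the lid's edge, with the flask clear of it (crop 440,105). Pushing toward -y at about 90 mm/s.

```bash
for i in 1; do
python3 -m handwheel '-0.02 -0.07 0 0 0 0 -1; -0.04 -0.14 0 0 0 0 -1; -0.06 -0.22 0 0 0 0 -1; -0.08 -0.29 0 0 0 0 -1; -0.1 -0.36 0 0 0 0 -1; -0.12 -0.43 0 0 0 0 -1; -0.14 -0.51 0 0 0 0 -1; -0.16 -0.58 0 0 0 0 -1'
python3 -m handwheel '-0.02 -0.07 0 0 0 0 -1; -0.04 -0.14 0 0 0 0 -1; -0.06 -0.22 0 0 0 0 -1; -0.08 -0.29 0 0 0 0 -1; -0.1 -0.36 0 0 0 0 -1; -0.12 -0.43 0 0 0 0 -1; -0.14 -0.51 0 0 0 0 -1; -0.16 -0.58 0 0 0 0 -1'
done
python3 - <<'E'
from h import *
p=viewer.capture("side"); q=viewer.capture("top")
cv2.imwrite("pics/b.png",np.hstack([p["frame"][60:360,60:430],q["frame"][120:420,60:430]])[:,:,::-1])
go((440,100,240))
E
```

```text
time: 3.15
tool_pos: [438.9, 214.5, 239.9]
tcp_rot: [3.141, 0.0, 2.873]
contact_force: [-0.5, 1.0, 1.4]
grip_width: 0.4
finger_force: 1.1
time: 3.82
tool_pos: [438.9, 154.1, 239.6]
tcp_rot: [-3.142, -0.0, 2.873]
contact_force: [-0.5, 1.1, 0.4]
grip_width: 0.6
finger_force: 0.6
t 3.92 pos [438.8 153.8 239.6] rot [-3.141 -0.     2.872] F [-0.3 -0.2  0.9]
(440, 100, 240) [-0.155 -0.515 -0.004]
```

View pics/b.png

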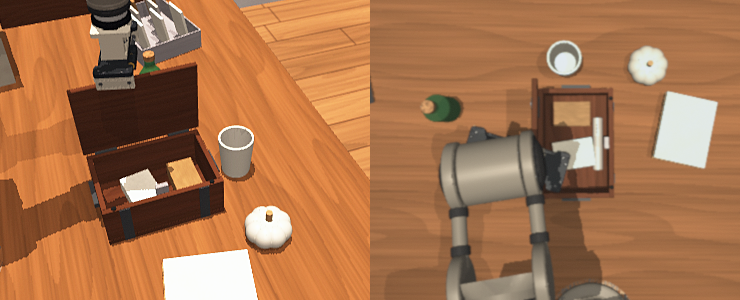

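Lid is near upright (top-view board at crop column ~535). Continuing slowly past upright.

```bash
for i in 1; do
python3 -m handwheel '-0.01 -0.05 0 0 0 0 -1; -0.03 -0.1 0 0 0 0 -1; -0.04 -0.14 0 0 0 0 -1; -0.05 -0.19 0 0 0 0 -1; -0.07 -0.24 0 0 0 0 -1; -0.08 -0.29 0 0 0 0 -1; -0.09 -0.34 0 0 0 0 -1; -0.1 -0.38 0 0 0 0 -1'
python3 -m handwheel '-0.01 -0.03 0 0 0 0 -1; -0.02 -0.06 0 0 0 0 -1; -0.02 -0.09 0 0 0 0 -1; -0.03 -0.12 0 0 0 0 -1; -0.04 -0.15 0 0 0 0 -1; -0.05 -0.18 0 0 0 0 -1; -0.05 -0.2 0 0 0 0 -1; -0.05 -0.2 0 0 0 0 -1'
python3 -m handwheel '0 0 0 0 0 0 -1; 0 0 0 0 0 0 -1; 0 0 0 0 0 0 -1; 0 0 0 0 0 0 -1'
done
python3 - <<'E'
from h import *
p=viewer.capture("side"); q=viewer.capture("top")
cv2.imwrite("pics/c.png",np.hstack([p["frame"][60:360,60:430],q["frame"][120:420,60:430]])[:,:,::-1])
go((440,70,240))
E
```

```text
time: 4.58
tool_pos: [438.4, 115.1, 239.7]
tcp_rot: [-3.141, 0.0, 2.873]
contact_force: [0.1, 0.1, 0.3]
grip_width: 0.6
finger_force: 0.2
time: 5.25
tool_pos: [437.9, 94.7, 239.7]
tcp_rot: [-3.141, -0.0, 2.872]
contact_force: [0.2, -0.1, 1.7]
grip_width: 0.6
finger_force: 0.0
time: 5.58
tool_pos: [438.0, 95.2, 239.7]
tcp_rot: [3.141, -0.0, 2.873]
contact_force: [-0.9, 0.1, -0.0]
grip_width: 0.7
finger_force: 0.0
t 5.68 pos [438.   95.2 239.7] rot [3.141 0.    2.873] F [-0.7  0.5 -0.6]
(440, 70, 240) [-0.087 -0.238 -0.003]
```

View pics/c.png

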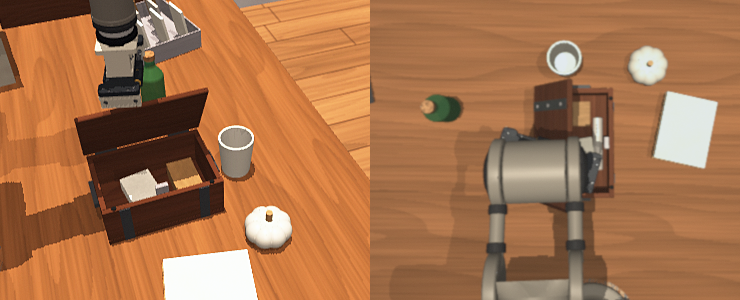

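The lid is well past upright, with its free edge in the side view at crop row ~95–120. Holding still to see whether it is sinking.

```bash
cat > w.py <<'E'
from h import *
p=viewer.capture("side"); r=viewer.cut_out("lid",p)
print(bot.get_obs()["time"],[(np.round(x["centre"]),x["score"],x["pixels"].sum(),np.where(x["pixels"])[0].min()) for x in r[:1]])
E
python3 w.py; python3 -m handwheel '0 0 0 0 0 0 -1; 0 0 0 0 0 0 -1; 0 0 0 0 0 0 -1; 0 0 0 0 0 0 -1'>/dev/null; python3 w.py;python3 -m handwheel '0 0 0 0 0 0 -1; 0 0 0 0 0 0 -1; 0 0 0 0 0 0 -1; 0 0 0 0 0 0 -1; 0 0 0 0 0 0 -1; 0 0 0 0 0 0 -1'>/dev/null; python3 w.py
```

```text
5.7833 [(array([202., 180.]), 0.87, np.int64(4784), np.int64(149))]
6.2167 [(array([200., 186.]), 0.95, np.int64(3446), np.int64(159))]
6.8167 [(array([209., 214.]), 0.82, np.int64(5213), np.int64(184))]
```

It is sinking on its own; waiting it out.

```bash
for i in 1 2; do python3 -m handwheel '0 0 0 0 0 0 -1; 0 0 0 0 0 0 -1; 0 0 0 0 0 0 -1; 0 0 0 0 0 0 -1; 0 0 0 0 0 0 -1; 0 0 0 0 0 0 -1; 0 0 0 0 0 0 -1; 0 0 0 0 0 0 -1'>/dev/null; done; python3 w.py; python3 -m handwheel '0 0 0 0 0 0 -1; 0 0 0 0 0 0 -1; 0 0 0 0 0 0 -1; 0 0 0 0 0 0 -1; 0 0 0 0 0 0 -1; 0 0 0 0 0 0 -1; 0 0 0 0 0 0 -1; 0 0 0 0 0 0 -1'>/dev/null; python3 w.py
python3 - <<'E'
from h import *
p=viewer.capture("side"); q=viewer.capture("top")
cv2.imwrite("pics/d.png",np.hstack([p["frame"][60:360,60:430],q["frame"][120:420,60:430]])[:,:,::-1])
go((462,-38,200),(462,-38,150))
E
```

```text
8.25 [(array([212., 223.]), 0.77, np.int64(7288), np.int64(186))]
9.0167 [(array([211., 224.]), 0.61, np.int64(7347), np.int64(185))]
t 9.12 pos [438.   95.1 239.7] rot [3.141 0.    2.873] F [-0.5 -0.9 -0.3]
(462, -38, 200) [-0.585 -1.22   0.397]
(462, -38, 150) [-0.585 -1.22   0.897]
```

View pics/d.png

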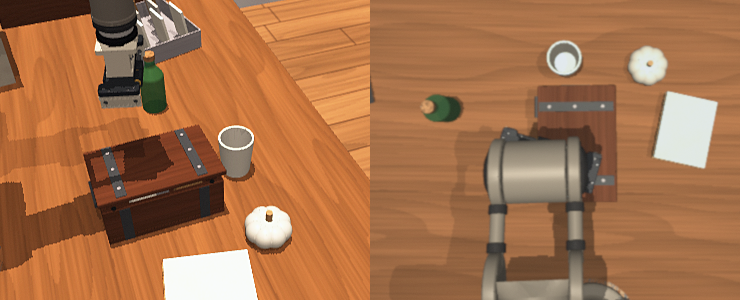

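The lid rests proud on its catch (gap visible under the front edge). Moving over the front at mid-width.

```bash
for i in 1; do
python3 -m handwheel '-0.15 -0.3 0 0 0 0 -1; -0.3 -0.6 0 0 0 0 -1; -0.45 -0.9 0.1 0 0 0 -1; -0.58 -1 0.25 0 0 0 -1; -0.58 -1 0.4 0 0 0 -1'
python3 -m handwheel '0 -0.22 0.15 0 0 0 -1; 0 -0.22 0.3 0 0 0 -1; 0 -0.22 0.4 0 0 0 -1; 0 -0.22 0.45 0 0 0 -1; 0 -0.22 0.45 0 0 0 -1; 0 -0.22 0.45 0 0 0 -1'
done
python3 - <<'E'
from h import *
p=viewer.capture("side"); q=viewer.capture("top")
cv2.imwrite("pics/e.png",np.hstack([p["frame"][60:360,60:430],q["frame"][120:420,60:430]])[:,:,::-1])
go((462,-38,140))
E
```

```text
time: 9.53
tool_pos: [469.1, -19.8, 199.6]
tcp_rot: [-3.141, 0.003, 2.869]
contact_force: [-1.2, -0.1, 0.2]
grip_width: 0.5
finger_force: 0.0
time: 10.03
tool_pos: [461.7, -37.8, 155.0]
tcp_rot: [3.141, 0.0, 2.873]
contact_force: [-0.9, -0.1, 0.3]
grip_width: 0.0
finger_force: 0.0
t 10.13 pos [462.  -37.8 155.4] rot [3.141e+00 1.000e-03 2.873e+00] F [ 0.8  0.3 -0.5]
(462, -38, 140) [-0.    -0.002  0.154]
```

View pics/e.png

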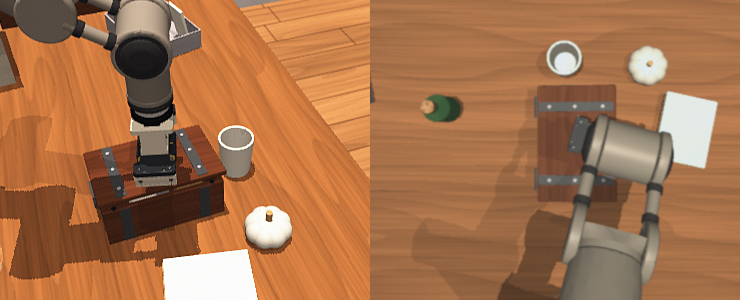

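The fingertips are above the lid's front middle, between the straps (crop 155,180). Descending slowly.

```bash
for i in 1; do
python3 -m handwheel '0 0 0.03 0 0 0 -1; 0 0 0.06 0 0 0 -1; 0 0 0.09 0 0 0 -1; 0 0 0.12 0 0 0 -1; 0 0 0.15 0 0 0 -1; 0 0 0.17 0 0 0 -1; 0 0 0.19 0 0 0 -1; 0 0 0.2 0 0 0 -1'
python3 -m handwheel '0 0 0.005 0 0 0 -1; 0 0 0.01 0 0 0 -1; 0 0 0.015 0 0 0 -1; 0 0 0.02 0 0 0 -1; 0 0 0.025 0 0 0 -1; 0 0 0.03 0 0 0 -1'
python3 -m handwheel '0 0 0.005 0 0 0 -1; 0 0 0.01 0 0 0 -1; 0 0 0.015 0 0 0 -1; 0 0 0.02 0 0 0 -1; 0 0 0.025 0 0 0 -1; 0 0 0.03 0 0 0 -1'
python3 -m handwheel '0 0 0.005 0 0 0 -1; 0 0 0.01 0 0 0 -1; 0 0 0.015 0 0 0 -1; 0 0 0.02 0 0 0 -1'
done | grep -E "pos|contact"
```

```text
tool_pos: [461.4, -37.9, 134.4]
contact_force: [0.1, 0.8, -0.2]
tool_pos: [461.6, -38.0, 132.0]
contact_force: [-0.8, 1.4, 3.7]
tool_pos: [461.7, -38.1, 128.8]
contact_force: [-1.0, -2.4, 4.6]
tool_pos: [461.7, -38.0, 126.7]
contact_force: [-0.5, -2.9, 4.8]
```

In contact and the catch is sliding. Feeling for the buffers.

```bash
for i in 1; do
python3 -m handwheel '0 0 0.005 0 0 0 -1; 0 0 0.01 0 0 0 -1; 0 0 0.015 0 0 0 -1; 0 0 0.015 0 0 0 -1'
python3 -m handwheel '0 0 0.005 0 0 0 -1; 0 0 0.01 0 0 0 -1; 0 0 0.01 0 0 0 -1'
python3 -m handwheel '0 0 0.005 0 0 0 -1; 0 0 0.005 0 0 0 -1; 0 0 0.005 0 0 0 -1'
done | grep -E "pos|contact"
```

```text
tool_pos: [461.6, -37.9, 125.1]
contact_force: [0.4, -1.5, 3.4]
tool_pos: [461.6, -37.9, 124.1]
contact_force: [0.4, -0.8, 3.7]
tool_pos: [461.5, -37.8, 123.6]
contact_force: [2.0, -2.0, 3.1]
```

```bash
for i in 1; do
python3 -m handwheel '0 0 0.005 0 0 0 -1; 0 0 0.005 0 0 0 -1; 0 0 0.005 0 0 0 -1'
python3 -m handwheel '0 0 0.005 0 0 0 -1; 0 0 0.005 0 0 0 -1; 0 0 0.005 0 0 0 -1'
done | grep -E "pos|contact"
```

```text
tool_pos: [461.5, -37.8, 123.2]
contact_force: [0.8, -1.7, 3.2]
tool_pos: [461.5, -37.9, 122.7]
contact_force: [0.8, -1.6, 3.2]
```

```bash
for i in 1; do
python3 -m handwheel '0 0 0.005 0 0 0 -1; 0 0 0.005 0 0 0 -1; 0 0 0.005 0 0 0 -1'
python3 -m handwheel '0 0 0.005 0 0 0 -1; 0 0 0.005 0 0 0 -1; 0 0 0.005 0 0 0 -1'
done | grep -E "pos|contact"
```

```text
tool_pos: [461.5, -37.9, 122.1]
contact_force: [0.7, -2.3, 3.6]
tool_pos: [461.4, -37.9, 121.7]
contact_force: [0.5, -1.2, 3.6]
```

```bash
ok(){ python3 -c "
from plant import bot
o=bot.get_obs();print(o['time'].__round__(2),o['tool_pos'].round(1),o['contact_force'].round(1));exit(o['contact_force'][2]>6)"; }
python3 -m handwheel '0 0 0.005 0 0 0 -1; 0 0 0.005 0 0 0 -1; 0 0 0.005 0 0 0 -1' >/dev/null; ok &&
python3 -m handwheel '0 0 0.005 0 0 0 -1; 0 0 0.005 0 0 0 -1; 0 0 0.005 0 0 0 -1' >/dev/null; ok &&
python3 -m handwheel '0 0 0.005 0 0 0 -1; 0 0 0.005 0 0 0 -1; 0 0 0.005 0 0 0 -1' >/dev/null && ok &&
python3 -m handwheel '0 0 0.005 0 0 0 -1; 0 0 0.005 0 0 0 -1; 0 0 0.005 0 0 0 -1' >/dev/null && ok &&
python3 -m handwheel '0 0 0.005 0 0 0 -1; 0 0 0.005 0 0 0 -1; 0 0 0.005 0 0 0 -1' >/dev/null && ok &&
python3 -m handwheel '0 0 0.005 0 0 0 -1; 0 0 0.005 0 0 0 -1; 0 0 0.005 0 0 0 -1' >/dev/null && ok
```

```text
14.22 [461.4 -37.9 121.1] [ 0.3 -1.6  4. ]
14.22 [461.4 -37.9 121.1] [ 0.3 -1.6  4. ]False
False
```

```bash
ok(){ python3 -c "
from plant import bot
o=bot.get_obs();print(o['time'].__round__(2),o['tool_pos'].round(1),o['contact_force'].round(1));exit(int(o['contact_force'][2]>6))"; }
python3 -m handwheel '0 0 0.005 0 0 0 -1; 0 0 0.005 0 0 0 -1; 0 0 0.005 0 0 0 -1' >/dev/null; ok &&
python3 -m handwheel '0 0 0.005 0 0 0 -1; 0 0 0.005 0 0 0 -1; 0 0 0.005 0 0 0 -1' >/dev/null && ok &&
python3 -m handwheel '0 0 0.005 0 0 0 -1; 0 0 0.005 0 0 0 -1; 0 0 0.005 0 0 0 -1' >/dev/null && ok &&
python3 -m handwheel '0 0 0.005 0 0 0 -1; 0 0 0.005 0 0 0 -1; 0 0 0.005 0 0 0 -1' >/dev/null && ok &&
python3 -m handwheel '0 0 0.005 0 0 0 -1; 0 0 0.005 0 0 0 -1; 0 0 0.005 0 0 0 -1' >/dev/null && ok &&
python3 -m handwheel '0 0 0.005 0 0 0 -1; 0 0 0.005 0 0 0 -1; 0 0 0.005 0 0 0 -1' >/dev/null && ok
```

```text
14.47 [461.4 -37.8 120.6] [ 0.6 -1.9  2.7]
14.72 [461.4 -37.9 120.1] [ 0.4 -2.   3.9]
14.97 [461.4 -37.8 119.6] [ 0.8 -2.1  3. ]
15.22 [461.4 -37.8 119.2] [-0.7 -2.   2.9]
15.47 [461.4 -37.8 118.6] [ 0.4 -2.8  3.1]
15.72 [461.4 -37.8 118.1] [ 0.1 -2.1  2.3]
```

```bash
ok(){ python3 -c "
from plant import bot
o=bot.get_obs();print(o['time'].__round__(2),o['tool_pos'].round(1),o['contact_force'].round(1));exit(int(o['contact_force'][2]>6))"; }
python3 -m handwheel '0 0 0.005 0 0 0 -1; 0 0 0.005 0 0 0 -1; 0 0 0.005 0 0 0 -1' >/dev/null; ok &&
python3 -m handwheel '0 0 0.005 0 0 0 -1; 0 0 0.005 0 0 0 -1; 0 0 0.005 0 0 0 -1' >/dev/null && ok &&
python3 -m handwheel '0 0 0.005 0 0 0 -1; 0 0 0.005 0 0 0 -1; 0 0 0.005 0 0 0 -1' >/dev/null && ok &&
python3 -m handwheel '0 0 0.005 0 0 0 -1; 0 0 0.005 0 0 0 -1; 0 0 0.005 0 0 0 -1' >/dev/null && ok &&
python3 -m handwheel '0 0 0.005 0 0 0 -1; 0 0 0.005 0 0 0 -1; 0 0 0.005 0 0 0 -1' >/dev/null && ok &&
python3 -m handwheel '0 0 0.005 0 0 0 -1; 0 0 0.005 0 0 0 -1; 0 0 0.005 0 0 0 -1' >/dev/null && ok &&
python3 -m handwheel '0 0 0.005 0 0 0 -1; 0 0 0.005 0 0 0 -1; 0 0 0.005 0 0 0 -1' >/dev/null && ok
```

```text
15.97 [461.5 -37.9 117.6] [-1.5 -1.4  3.4]
16.22 [461.5 -37.9 117.1] [ 0.  -1.4  3. ]
16.47 [461.5 -37.9 116.6] [-0.2 -1.8  3.7]
16.72 [461.5 -37.9 116.2] [-1.1 -1.7  4.3]
16.97 [461.5 -37.9 115.7] [-0.8 -1.9  2.6]
17.22 [461.5 -37.9 115.2] [-0.2 -1.5  3.4]
17.47 [461.5 -37.9 114.7] [-0.2 -2.5  2.7]
```

```bash
ok(){ python3 -c "
from plant import bot
o=bot.get_obs();print(o['time'].__round__(2),o['tool_pos'].round(1),o['contact_force'].round(1));exit(int(o['contact_force'][2]>6))"; }
python3 -m handwheel '0 0 0.005 0 0 0 -1; 0 0 0.005 0 0 0 -1; 0 0 0.005 0 0 0 -1' >/dev/null; ok &&
python3 -m handwheel '0 0 0.005 0 0 0 -1; 0 0 0.005 0 0 0 -1; 0 0 0.005 0 0 0 -1' >/dev/null && ok &&
python3 -m handwheel '0 0 0.005 0 0 0 -1; 0 0 0.005 0 0 0 -1; 0 0 0.005 0 0 0 -1' >/dev/null && ok &&
python3 -m handwheel '0 0 0.005 0 0 0 -1; 0 0 0.005 0 0 0 -1; 0 0 0.005 0 0 0 -1' >/dev/null && ok
```

```text
17.72 [461.5 -37.9 114.4] [-1.1 -1.4  6. ]
17.97 [461.5 -38.  114.2] [-2.8 -1.9  8.6]
```

Buffers felt at about z = 114.5. Increasing gently toward 14 N.

```bash
python3 -m handwheel '0 0 0.005 0 0 0 -1; 0 0 0.005 0 0 0 -1; 0 0 0.005 0 0 0 -1' |grep -E "pos|cont"; python3 -m handwheel '0 0 0.004 0 0 0 -1; 0 0 0.004 0 0 0 -1; 0 0 0.004 0 0 0 -1'|grep -E "pos|cont"
```

```text
tool_pos: [461.5, -38.0, 113.9]
contact_force: [-3.1, -1.7, 11.2]
tool_pos: [461.6, -38.0, 113.8]
contact_force: [-3.2, -2.3, 13.2]
```

```bash
python3 -m handwheel '0 0 0.003 0 0 0 -1; 0 0 0.003 0 0 0 -1; 0 0 0.003 0 0 0 -1; 0 0 0.003 0 0 0 -1; 0 0 0.003 0 0 0 -1' |grep -E "pos|cont"; python3 -m handwheel '0 0 0 0 0 0 -1; 0 0 0 0 0 0 -1; 0 0 0 0 0 0 -1; 0 0 0 0 0 0 -1; 0 0 0 0 0 0 -1; 0 0 0 0 0 0 -1; 0 0 0 0 0 0 -1; 0 0 0 0 0 0 -1'|grep -E "pos|cont"
python3 -m handwheel '0 0 -0.01 0 0 0 -1; 0 0 -0.03 0 0 0 -1; 0 0 -0.06 0 0 0 -1; 0 0 -0.12 0 0 0 -1; 0 0 -0.25 0 0 0 -1; 0 0 -0.45 0 0 0 -1; 0 0 -0.7 0 0 0 -1; 0 0 -0.7 0 0 0 -1'
python3 - <<'E'
from h import *
p=viewer.capture("side"); q=viewer.capture("top")
cv2.imwrite("pics/f.png",np.hstack([p["frame"][60:360,60:430],q["frame"][120:420,60:430]])[:,:,::-1])
E
```

```text
tool_pos: [461.6, -38.0, 113.6]
contact_force: [-5.4, -1.2, 14.9]
tool_pos: [461.6, -38.0, 113.6]
contact_force: [-3.7, -2.4, 14.9]
time: 20.22
tool_pos: [463.6, -38.2, 186.6]
tcp_rot: [3.141, 0.007, 2.873]
contact_force: [0.8, -0.5, -0.1]
grip_width: 0.6
finger_force: 0.0
```

View pics/f.png

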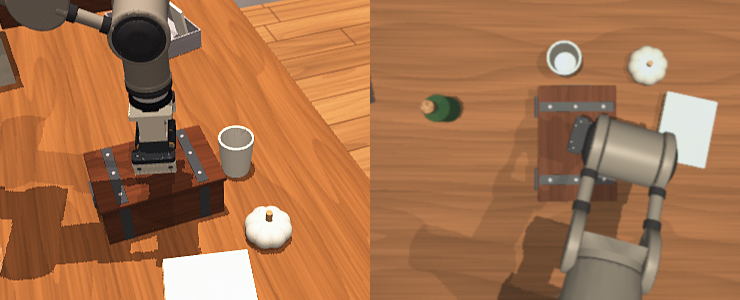

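The lid is shut, with no gap left at the front edge. The hand is clear and the crock, pumpkin, journals and flask have not moved. Handing in.

```bash
python3 -m handwheel '0 0 0 0 0 0 -1; 0 0 0 0 0 0 -1; 0 0 0 0 0 0 -1; 0 0 0 0 0 0 -1' >/dev/null; python3 -c "from plant import bot; print(bot.close_job())"
```

```text
the job is handed in; nothing more can be done
None
```

I handed the job in after about 21 s on the robot's clock: the lid swung down by itself, rested on its catch, was pressed onto its buffers at about 15 N for roughly a second and released, and the pictures show it shut with the bystanders in place; the hand-in returned no verdict.

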